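# Gather the washing-up from the brush-rinsing station

## Task

The painting class is over: gather the washing-up on the carrying tray. Press each strainer cartridge in the rinsing station until it springs up, draw it out and stand it upright on the tray's floor, and nest all the beakers in the rinse tub on the tray, one inside the other in order of width, each fully home and upright. Do not knock over the jars and other things on the table or push them out of their places.

Things in the scene. Friction and masses are not known exactly. Their poses are not given: they have to be found in the camera images.
- station: brush-rinsing station, fixed, grey plastic housing 220 mm (x) x 250 mm (y) x 95 mm tall: on its +x half a steel basin with a spout 171 mm high; on its -x half three square strainer bays in a row, open at the top, centres at x = -62 mm, y = +76 (a), 0 (b), -76 (c) mm. Origin: centre of its underside, on the table
- bay_row (a point): middle of bay b at the housing's top face (95 mm up). A hidden catch holds each cartridge, which cannot be pulled out while latched: body top flush, grip bar 25 mm proud. Pressing the bar down 8 mm (about 7 N; hard stop at 10 mm) trips the catch; let go, it springs up to 18 mm above the latched height and rests there, free to be drawn straight up. 2 mm play each side
- tray: low aluminium carrying tray, fixed, 240 mm (its x) x 300 mm (its y), rim 25 mm high, wall 5 mm, flat floor 5 mm thick. Origin: centre of its underside, on the table; x and y along its sides
- tub: the wide rinse tub, off-white plastic, open and round, 60 mm tall, outer diameter 102 mm at the rim tapering to 92 mm at the foot, wall 4 mm, floor 4 mm thick; loose, stands on the tray's floor; 0.15 kg. Origin: centre of its underside
- beaker_wide_mid (a point): the widest and lowest beaker, off-white plastic, an open round beaker 84 mm tall, outer diameter 68 mm at the rim tapering evenly to 62 mm at the foot, wall 3 mm, floor 4 mm thick; about 0.08 kg. This point is on its axis, half-way up. None if it is not there at this start.
- beaker_mid_mid (a point): the middle beaker, off-white plastic, an open round beaker 108 mm tall, outer diameter 54 mm at the rim tapering evenly to 48 mm at the foot, wall 3 mm, floor 4 mm thick; about 0.08 kg. This point is on its axis, half-way up. None if it is not there at this start.
- beaker_slim_mid (a point): the slimmest and tallest beaker, off-white plastic, an open round beaker 132 mm tall, outer diameter 40 mm at the rim tapering evenly to 35 mm at the foot, wall 3 mm, floor 12 mm thick; about 0.08 kg. This point is on its axis, half-way up. None if it is not there at this start.
- strainer_a_mid (a point): strainer cartridge, off-white plastic, 92 mm tall: body 44 x 44 x 66 mm, on top an upright grip bar 14 mm thick (its y) x 36 mm long (its x) x 26 mm tall. This point is on its axis, half-way up (46 mm above its underside, 20 mm below the body's top, 33 mm below the grip bar's middle); z up, axes along the station's at the start. 0.14 kg. Starts latched in bay a
- strainer_b_mid (a point): strainer cartridge, off-white plastic, 92 mm tall: body 44 x 44 x 66 mm, on top an upright grip bar 14 mm thick (its y) x 36 mm long (its x) x 26 mm tall. This point is on its axis, half-way up (46 mm above its underside, 20 mm below the body's top, 33 mm below the grip bar's middle); z up, axes along the station's at the start. 0.14 kg. Starts latched in bay b
- strainer_c_mid (a point): strainer cartridge, off-white plastic, 92 mm tall: body 44 x 44 x 66 mm, on top an upright grip bar 14 mm thick (its y) x 36 mm long (its x) x 26 mm tall. This point is on its axis, half-way up (46 mm above its underside, 20 mm below the body's top, 33 mm below the grip bar's middle); z up, axes along the station's at the start. 0.14 kg. Starts latched in bay c
- jar_a: bystander: paint jar, round, 42 mm in diameter, 56 mm tall, dull red-brown with a black cap, standing in the row with the beakers. Origin: centre of its underside
- jar_b: bystander: green paint jar, 42 mm in diameter, 56 mm tall, beyond the beakers. Origin: centre of its underside
- jar_c: bystander: red paint jar with a white cap, 52 mm in diameter, 66 mm tall, beyond the beakers. Origin: centre of its underside
- brush: bystander: a 200 mm paint brush lying across the table between the robot and the beakers. Origin: on the table under it
- dish: bystander: a 100 mm white china palette dish at the left side. Origin: centre of its underside
- bottle: bystander: a clear bottle 52 mm in diameter, 130 mm tall, with a blue cap, at the right side. Origin: centre of its underside
Not all that is in view belongs to the job. Leave any purple look-alike of the part that bears strainer_b_mid alone. Leave any orange look-alike of the part that bears strainer_a_mid alone.

How it is judged:
By the outcome, as a careful person would: the job done as asked, in the order asked, and still so for the second after the job is handed in, with the robot touching nothing.
Of beaker_wide, beaker_mid, beaker_slim only 1 to 3 are there at a start; the rules pass over those that are not, and their reading is None.
At some moment in a run one of beaker_wide, tub may be knocked a few centimetres aside while the robot is not near it.
Once in a run the grip may slacken for a moment while it holds something.
It also fails if it takes over 210 s, if anything falls off the work surface, if the arm or the gripper's body presses on something with over 40 N, if the wrist force passes 120 N, or if a joint passes its speed limit or range.

## Robot

A 7-joint arm with a two-finger parallel gripper is mounted at the origin on the work surface. World frame = base frame: x ahead of the robot, y to its left, z up, the work surface at z = 0. Lengths are in m, angles in rad, forces in N, time in s.
With the tool pointing down it reaches from about 0.4 to 0.9 m from the base axis. Payload 5.5 kg.
Tool frame: the origin (TCP) lies midway between the tips of the shut fingers; the grasp point (between the pads) lies 19 mm behind it; z points along the fingers, y is the line along which they close (so a half turn about z gives the same grasp; the last joint's range is limited). The gripper opens to 92 mm and grips with 3 to 60 N. Pads are 19 mm wide; open, the fingers measure 130 mm over their backs; the gripper's body (75 mm by 190 mm) begins 47 mm behind the grasp point.
Start: joints at [1.536, 0.501, -0.427, 1.55, 0.221, 1.138, -0.21], TCP at [0.191, -0.621, 0.227] pointing down, gripper open.
Joint ranges: [-2.88, 2.88], [-0.31, 2.03], [-1.54, 1.56], [0.2, 2.42], [-1.41, 4.55], [0.19, 2.02], [-2.57, 2.57]. Speed limits (rad/s): [2.57, 2.57, 3.14, 3.14, 3.14, 3.14, 3.14].

## Interface

Orientations are given as a unit quaternion [x, y, z, w].
In Python, from rig import status, read_camera, order gives the robot as it stands.
- The arm moves only by the tool send_rows, never from a script. Its arguments are lists of equal length, an entry for each row: "twist": the turn, a rotation vector about the tool's x, y, z each as a share of pi/2 rad, from -1 to 1, a list of three; "xyz": the shift along the tool's x, y, z each as a share of 0.2 m, from -1 to 1, a list of three; "jaw": the closure in counts, from 0 (fully open) to 255 (shut). In form: {"twist": [[wx, wy, wz], ...], "xyz": [[tx, ty, tz], ...], "jaw": [jaw, ...]}. A call has 1 to 20 rows; each row shifts and turns the commanded pose from where the row before left it, along the tool's axes as they then stand; what a row does not reach is not made up. A row lasts 1/8 s, in which the tool goes at most 62.5 mm and 10.7 degrees, less where a joint would pass 70% of its speed; a pose out of reach is approached as far as the arm can. A call with a number of a shift or a turn outside -1 to 1 is refused whole. A call with a gripper value outside its range is refused whole. The fingers move at their own pace and stop on an object; "squeeze" is the grip in N (left out, the last holds). Time passes only in rows, so rows that do not move let the fingers close. It gives the time, the measured TCP pose, the force, the opening and the grip force at its end, in the units of the state.
- status.sense(): the state, without advancing time (a new reading comes with each control period).
- read_camera(name): name is "side" or "top" or "wrist"; returns a dict with "pixels" (420x560x3 uint8, red, green, blue), "range_z" (420x560 float32, m along the optical axis (not along the pixel's ray), 0 where there is no reading), "fov_y" (degrees; the focal length in pixels is half the picture's height over the tangent of half this angle, whatever the lens; pixels are square), "cx", "cy" (the principal point, pixels), "k1" (the pictures are not rectified: a ray, as slopes to the right and down, at radius r is drawn at 1 + k1 r^2 times it, then the intrinsics apply), "eye" and "rotation" of the camera in the world. Camera axes: x right, y down, z forward; pixel columns grow to the right and rows downward; lengths in m; the calibration is good to about 2 mm. A picture is of the moment at which its call begins.
- order.close_job(): hands the job in; it is judged then, once.
The state is a dict: "time_s": time; "joint_positions": joint angles; "joint_vel": joint speeds; "effort": joint torques, N m; "position": TCP position; "ee_rot": TCP orientation; "contact_force": force on the tool from outside, world axes, zero at the start; "torque": the same for the moment, N m; "width": finger opening in m; "grasp_force": force on a finger pad.
Only numpy, scipy, OpenCV 4.12 (cv2) and the standard library are available. Lean on these libraries where they do the work, as an engineer would, in place of code of your own. Each camera call takes 0.05 s, during which the arm holds its last target. There are 200 camera calls.

## Working session

There is one attempt and no reset: what is moved stays moved. The work goes in short steps, Python scripts to look and compute and a tool call to move; the robot and the scene stay as the last step left them, time stands still between calls to the robot, and variables do not carry over. Pictures are saved under pics/ and viewed, at most 14 in all, crops included, and the job is handed in when it is done.

Besides the shell and the picture viewer there is one more tool, called after ">>>" in YAML: its name, and indented under it one key for each argument. send_rows: Moves the arm, as the interface text tells. Shift numbers are shares of 0.2 m and turn numbers shares of pi/2 rad, none past 1 either way. Its arguments: {"type":"object","properties":{"twist":{"type":"array"},"xyz":{"type":"array"},"jaw":{"type":"array"},"squeeze":{"type":"number"}},"required":["twist","xyz","jaw"]}

```bash
mkdir -p pics; ls
cat > h.py <<'E'
import numpy as np, cv2, sys
from rig import status, read_camera, order
def K(c):
    f=210/np.tan(np.radians(c['fov_y'])/2); return f
def ray(c,u,v):
    f=K(c); d=np.array([(u-c['cx'])/f,(v-c['cy'])/f],float); s=d.copy()
    for _ in range(20): s=d/(1+c['k1']*(s@s))
    return np.array([s[0],s[1],1.0])
def pt(c,u,v):
    z=np.median([x for x in c['range_z'][int(v)-1:int(v)+2,int(u)-1:int(u)+2].ravel() if x>0] or [0])
    return c['eye']+np.array(c['rotation'])@(ray(c,u,v)*z)
def plane(c,u,v,h):
    d=np.array(c['rotation'])@ray(c,u,v); e=np.array(c['eye']); return e+d*(h-e[2])/d[2]
def cloud(c):
    f=K(c); v,u=np.mgrid[0:420,0:560]; d=np.stack([(u-c['cx'])/f,(v-c['cy'])/f],-1); s=d.copy()
    for _ in range(20): s=d/(1+c['k1']*(s**2).sum(-1,keepdims=True))
    r=np.concatenate([s,np.ones((420,560,1))],-1)*c['range_z'][...,None]
    P=r@np.array(c['rotation']).T+np.array(c['eye']); P[c['range_z']<=0]=np.nan; return P
def save(c,name,crop=None,k=1):
    im=c['pixels'][...,::-1]
    if crop: a,b,x,y=crop; im=im[b:y,a:x]
    im=cv2.resize(im,None,fx=k,fy=k,interpolation=cv2.INTER_CUBIC); cv2.imwrite('pics/'+name,im)
E
python3 - <<'E'
from h import *
import pickle
for n in ('top','side'):
    c=read_camera(n); pickle.dump(c,open(n+'.pkl','wb')); save(c,n+'0.png',k=1.4); print(n,c['eye'],c['fov_y'],c['k1'],np.round(c['rotation'],2).tolist())
print(status.sense())
E
```

```text
pics
top [ 0.40324803 -0.01359003  1.48961637] 48.097831892054025 0.043618138654826145 [0.71, -0.7, 0.05, -0.04]
side [0.1042619  0.76685055 0.86312034] 54.61513276431048 -0.09176040311213725 [-0.23, 0.88, -0.4, 0.11]
{'time_s': 0.1, 'joint_positions': array([ 1.53622415,  0.50179019, -0.42677989,  1.55133029,  0.22078932,
        1.13830694, -0.21036108]), 'joint_vel': array([ 0.00108604, -0.00242913, -0.00057704, -0.00276562,  0.00107268,
        0.0001545 ,  0.00037819]), 'effort': array([-1.18972934e-02, -5.67863703e+01, -5.83866566e+00, -2.79914117e+01,
       -6.90604909e-02,  2.41276593e-02,  3.80252322e-05]), 'position': array([ 0.19046884, -0.62080635,  0.22576331]), 'ee_rot': array([ 9.88939829e-01,  1.48314590e-01, -9.90698818e-05, -8.87721650e-04]), 'contact_force': array([-0.94859325, -0.3438302 ,  1.04840371]), 'torque': array([-0.01054376, -0.0437563 , -0.07234013]), 'grasp_force': 0.0, 'width': 0.09153788713619464}
```

```bash
sed -i "s/np.array(c\['rotation'\])/Rm(c)/g" h.py
cat >> h.py <<'E'
from scipy.spatial.transform import Rotation as R
def Rm(c): return R.from_quat(c['rotation']).as_matrix()
E
```

```text
(no output)
```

View pics/top0.png

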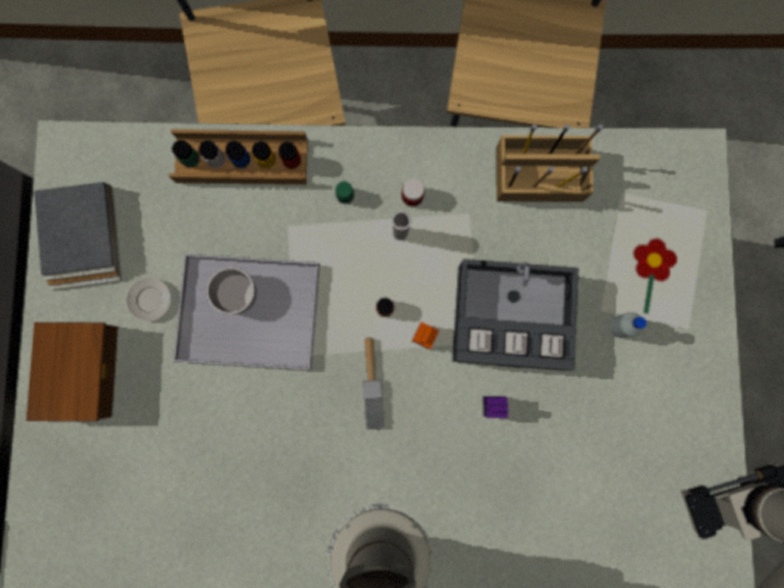

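View pics/side0.png

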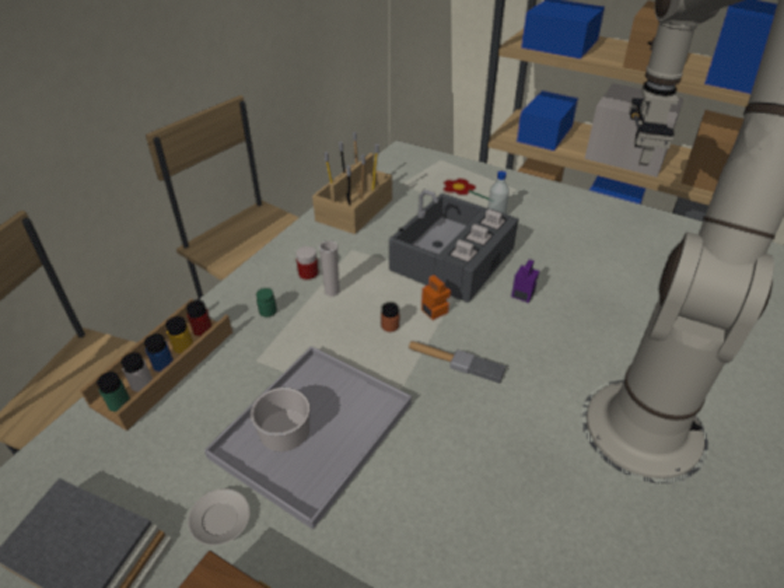

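The top view (shown at 1.4x) has three white strainers in the bays at (480,340) a, (516,343) b and (552,346) c. The slim beaker is at (401,225), the only beaker there. The tub is at (231,290) on the tray.

What could be mistaken for the targets:
- **Strainers:** the orange look-alike at (426,336) and the purple one at (496,407). Neither is in a bay, so I leave both.
- **Slim beaker:** the jars at (385,307), (345,192) and (413,190), and the bottle at (630,325).

I choose the white ones in the bays and the tall grey-white cylinder at (401,225).

Run:
```python
from h import *
import pickle
c=pickle.load(open('top.pkl','rb')); P=cloud(c); im=c['pixels'].astype(int)
def box(u0,v0,u1,v1):
    m=np.zeros((420,560),bool); m[int(v0/1.4):int(v1/1.4),int(u0/1.4):int(u1/1.4)]=1; return m
def rep(n,m,f=np.mean):
    q=P[m]; k=cv2.minAreaRect(q[:,:2].astype(np.float32)*1000); print(n,m.sum(),'mean',q.mean(0).round(4),'rect',np.round(k[0],1),np.round(k[1],1),round(k[2],1),'z',np.percentile(q[:,2],[5,50,95]).round(3))
z=P[...,2]
rep('station',box(440,240,600,390)&(z>.085)&(z<.1))
for n,b in dict(a=(462,320,500,362),b=(500,322,535,365),c=(536,325,575,368)).items(): rep(n,box(*b)&(z>.112)&(z<.13)); rep(n+'body',box(*b)&(z>.085)&(z<.105)&(im.min(-1)>110))
rep('slim',box(380,200,425,250)&(z>.122)&(z<.145))
rep('tub',box(195,260,265,325)&(z>.057)&(z<.075))
rep('tray',box(165,245,330,380)&(z>.018)&(z<.032))
rep('orange',box(405,318,445,355)&(z>.03))
rep('jara',box(370,290,402,325)&(z>.03))
rep('jarc',box(398,172,430,207)&(z>.03))
rep('jarb',box(330,178,360,205)&(z>.03))
save(c,'crop_slim_station.png',(255,130,425,300),3.5)
```

```text
station 3032 mean [ 0.4894 -0.2838  0.0932] rect [ 524.3 -286.7] [253.3 220.4] 86.3 z [0.088 0.093 0.098]
a 58 mean [ 0.4672 -0.2053  0.1186] rect [ 467.4 -205.5] [13.2 33.8] 82.7 z [0.115 0.119 0.123]
abody 103 mean [ 0.4681 -0.2002  0.0932] rect [ 467.2 -207.3] [42.6 41.7] 88.7 z [0.088 0.093 0.1  ]
b 58 mean [ 0.4616 -0.2824  0.119 ] rect [ 462.1 -282.6] [32.1 13.6] 1.1 z [0.114 0.119 0.123]
bbody 94 mean [ 0.4639 -0.273   0.0926] rect [ 463.3 -281.2] [38.2 42.8] 84.0 z [0.088 0.093 0.098]
c 63 mean [ 0.4573 -0.358   0.118 ] rect [ 457.3 -358.3] [14.  33.1] 84.2 z [0.114 0.118 0.121]
cbody 97 mean [ 0.459  -0.3488  0.0927] rect [ 458.3 -357. ] [40.4 42.1] 85.3 z [0.088 0.093 0.098]
slim 65 mean [ 0.717  -0.0353  0.1297] rect [715.1 -34.5] [40.3 38.5] 0.4 z [0.124 0.13  0.135]
tub 181 mean [0.5732 0.3354 0.0634] rect [572.5 333. ] [101.8 100.1] 47.2 z [0.059 0.063 0.069]
tray 659 mean [0.5348 0.3181 0.0237] rect [531.3 322.5] [337.1 239.9] 86.8 z [0.019 0.024 0.029]
orange 223 mean [ 0.4775 -0.0908  0.0709] rect [478.2 -91.3] [43.3 44.4] 63.8 z [0.058 0.066 0.093]
jara 142 mean [ 0.5402 -0.0021  0.0521] rect [540.9  -1.7] [36.7 37.2] 0.6 z [0.038 0.053 0.059]
jarc 232 mean [ 0.7985 -0.0622  0.0597] rect [801.  -62.3] [47.7 50.2] 0.1 z [0.039 0.063 0.069]
jarb 146 mean [0.799  0.092  0.0505] rect [800.9  91.9] [37.3 37.3] 56.2 z [0.035 0.052 0.059]
```

View pics/crop_slim_station.png

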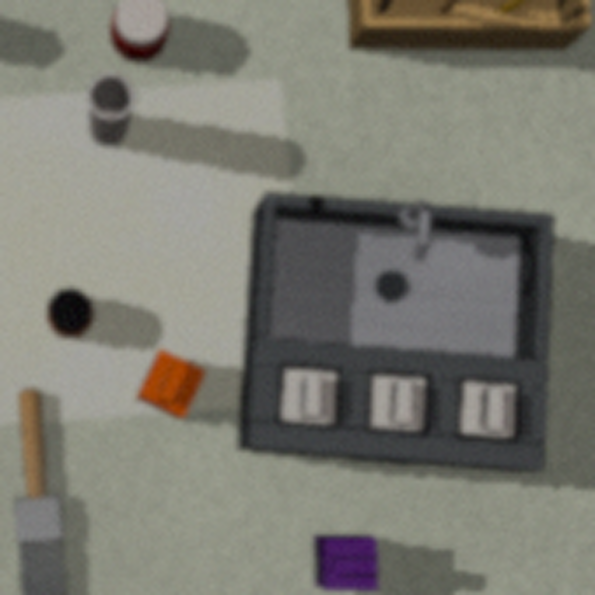

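>>> send_rows:
  twist:
    - [0,0,0.08]
    - [0,0,0.08]
    - [0,0,0.071]
    - [0,0,0]
  xyz:
    - [0,0,-0.1]
    - [0,0,-0.1]
    - [0,0,-0.1]
    - [0,0,0]
  jaw: [255,255,255,255]
  squeeze: 20

```text
time_s: 0.6
position: [0.1912, -0.6221, 0.2881]
ee_rot: [0.999, -0.032, 0.0, 0.001]
contact_force: [0.1, 0.6, -1.4]
width: 0.0563
grasp_force: 0.0
```

```bash
cat >> h.py <<'E'
def go(x,y,z,yaw=None):
    s=status.sense(); Rt=R.from_quat(s['ee_rot']); p=np.array(s['position'])
    d=Rt.inv().apply(np.array([x,y,z])-p)/0.2; X=Rt.as_matrix()
    cy=np.degrees(np.arctan2(X[1,0],X[0,0])); tilt=np.degrees(np.arccos(-X[2,2]))
    print('t',round(s['time_s'],2),'pos',p.round(4),'yaw',round(cy,2),'tilt',round(tilt,2),'F',np.round(s['contact_force'],1),'w',round(s['width'],4),'gf',round(s['grasp_force'],1))
    print('  shares',d.round(4), 'twistz' , None if yaw is None else round((cy-yaw)/90,4))
E
python3 - <<'E'
from h import *
import pickle
go(.4674,-.2055,.16,-3.75)
c=pickle.load(open('top.pkl','rb'))
for u,v in ((188,260),(318,265),(308,366),(179,358)): print(plane(c,u/1.4,v/1.4,.025).round(3))
E
```

```text
t 0.6 pos [ 0.1912 -0.6221  0.2881] yaw -3.66 tilt 0.16 F [ 0.1  0.6 -1.4] w 0.0563 gf 0.0
  shares [ 1.2445 -2.1689  0.6356] twistz 0.001
[0.644 0.436 0.025]
[0.635 0.147 0.025]
[0.41  0.163 0.025]
[0.426 0.445 0.025]
```

>>> send_rows:
  twist:
    - [0,0,0.001]
    - [0,0,0]
    - [0,0,0]
    - [0,0,0]
    - [0,0,0]
    - [0,0,0]
    - [0,0,0]
    - [0,0,0]
    - [0,0,0]
    - [0,0,0]
    - [0,0,0]
    - [0,0,0]
    - [0,0,0]
    - [0,0,0]
    - [0,0,0]
  xyz:
    - [0.08,-0.14,0]
    - [0.09,-0.15,0]
    - [0.09,-0.15,0]
    - [0.09,-0.15,0]
    - [0.09,-0.15,0]
    - [0.09,-0.15,0]
    - [0.09,-0.15,0]
    - [0.09,-0.15,0]
    - [0.09,-0.15,0]
    - [0.09,-0.15,0.08]
    - [0.08,-0.15,0.1]
    - [0.08,-0.15,0.1]
    - [0.08,-0.16,0.1]
    - [0.06,-0.11,0.1]
    - [0.05,-0.11,0.1]
  jaw: [255,255,255,255,255,255,255,255,255,255,255,255,255,255,255]

```text
time_s: 2.48
position: [0.4666, -0.2035, 0.169]
ee_rot: [0.999, -0.032, -0.001, -0.0]
contact_force: [0.5, -0.2, 0.5]
width: 0.0006
grasp_force: 0.0
```

Run:
```python
from h import *
go(.4674,-.2055,.13,-3.75)
c=read_camera('wrist'); save(c,'w1.png',k=1.2)
P=cloud(c); z=P[...,2]; im=c['pixels'].astype(int)
print(c['eye'])
m=((z>.108)&(z<.13)&(im.min(-1)>100)).astype(np.uint8)
n,l,st,_=cv2.connectedComponentsWithStats(m)
for i in range(1,n):
    if st[i,4]>150:
        q=P[l==i]; k=cv2.minAreaRect(q[:,:2].astype(np.float32)*1000); print(st[i],q.mean(0).round(4),np.round(k[0],1),np.round(k[1],1),round(k[2],1),np.percentile(q[:,2],[10,50,90]).round(4))
```

```text
t 2.48 pos [ 0.4666 -0.2035  0.169 ] yaw -3.62 tilt 0.1 F [ 0.5 -0.2  0.5] w 0.0006 gf 0.0
  shares [0.0048 0.0098 0.1947] twistz 0.0014
[ 0.53499086 -0.20927817  0.32573283]
[276 199  23  47 985] [ 0.4739 -0.209   0.1181] [ 472.3 -209.2] [14.9 30.2] 86.3 [0.1168 0.1186 0.1196]
[ 389  199   26   56 1174] [ 0.4671 -0.2838  0.1181] [ 464.4 -284. ] [14.4 36.3] 85.4 [0.1161 0.1186 0.1195]
[ 499  199   30   55 1190] [ 0.4617 -0.359   0.118 ] [ 459.8 -359.8] [14.7 36.5] 86.2 [0.1161 0.1185 0.1195]
```

>>> send_rows:
  twist:
    - [0,0,0]
    - [0,0,0]
    - [0,0,0]
    - [0,0,0]
    - [0,0,0]
    - [0,0,0]
    - [0,0,0]
  xyz:
    - [0.006,0.017,0.05]
    - [0,0,0.1]
    - [0,0,0.07]
    - [0,0,0.02]
    - [0,0,0.02]
    - [0,0,0.02]
    - [0,0,0.0]
  jaw: [255,255,255,255,255,255,255]

```text
time_s: 3.4
position: [0.4686, -0.2088, 0.1155]
ee_rot: [0.999, -0.033, 0.001, 0.001]
contact_force: [-1.6, -0.5, 4.4]
width: 0.0004
grasp_force: 2.4
```

>>> send_rows:
  twist:
    - [0,0,0]
    - [0,0,0]
    - [0,0,0]
  xyz:
    - [0,0,0.012]
    - [0,0,0.012]
    - [0,0,0]
  jaw: [255,255,255]

```text
time_s: 3.78
position: [0.4687, -0.2088, 0.1108]
ee_rot: [0.999, -0.033, 0.001, 0.001]
contact_force: [-1.3, -0.5, 5.4]
width: 0.0003
grasp_force: 2.7
```

>>> send_rows:
  twist:
    - [0,0,0]
    - [0,0,0]
    - [0,0,0]
  xyz:
    - [0,0,0.006]
    - [0,0,0.005]
    - [0,0,0]
  jaw: [255,255,255]

```text
time_s: 4.15
position: [0.4703, -0.2092, 0.1104]
ee_rot: [0.999, -0.033, 0.002, 0.001]
contact_force: [-2.8, 0.7, 17.2]
width: 0.0005
grasp_force: 8.1
```

>>> send_rows:
  twist:
    - [0,0,0]
    - [0,0,0]
    - [0,0,0]
    - [0,0,0]
    - [0,0,0]
    - [0,0,0]
    - [0,0,0]
    - [0,0,0]
    - [0,0,0]
    - [0,0,0]
    - [0,0,0]
    - [0,0,0]
    - [0,0,0]
    - [0,0,0]
  xyz:
    - [0,0,-0.05]
    - [0,0,-0.1]
    - [0,0,-0.1]
    - [0,0.1,0]
    - [0,0.15,0]
    - [0,0.1,0]
    - [0,0.025,0]
    - [0,0,0.08]
    - [0,0,0.08]
    - [0,0,0.02]
    - [0,0,0.02]
    - [0,0,0.02]
    - [0,0,0.02]
    - [0,0,0]
  jaw: [255,255,255,255,255,255,255,255,255,255,255,255,255,255]

```text
time_s: 5.9
position: [0.4642, -0.2826, 0.1108]
ee_rot: [0.999, -0.033, 0.001, 0.0]
contact_force: [-1.0, 1.9, 6.7]
width: 0.0004
grasp_force: 3.1
```

>>> send_rows:
  twist:
    - [0,0,0]
    - [0,0,0]
    - [0,0,0]
    - [0,0,0]
    - [0,0,0]
    - [0,0,0]
    - [0,0,0]
    - [0,0,0]
    - [0,0,0]
    - [0,0,0]
    - [0,0,0]
    - [0,0,0]
    - [0,0,0]
    - [0,0,0]
    - [0,0,0]
    - [0,0,0]
    - [0,0,0]
    - [0,0,0]
  xyz:
    - [0,0,0.005]
    - [0,0,0.005]
    - [0,0,0]
    - [0,0,-0.05]
    - [0,0,-0.1]
    - [0,0,-0.1]
    - [0,0.1,0]
    - [0,0.15,0]
    - [0,0.1,0]
    - [0,0.03,0]
    - [0,0,0.08]
    - [0,0,0.08]
    - [0,0,0.02]
    - [0,0,0.02]
    - [0,0,0.02]
    - [0,0,0.02]
    - [0,0,0.01]
    - [0,0,0]
  jaw: [255,255,255,255,255,255,255,255,255,255,255,255,255,255,255,255,255,255]

```text
time_s: 8.15
position: [0.4589, -0.3586, 0.1104]
ee_rot: [0.999, -0.033, 0.0, 0.001]
contact_force: [-4.7, 4.2, 18.2]
width: 0.0005
grasp_force: 9.2
```

>>> send_rows:
  twist:
    - [0,0,0]
    - [0,0,0]
    - [0,0,0]
    - [0,0,0]
    - [0,0,0]
    - [0,0,0]
  xyz:
    - [0,0,-0.05]
    - [0,0,-0.1]
    - [0,0,-0.12]
    - [0,0,-0.1]
    - [0,0,-0.1]
    - [0,0,0]
  jaw: [255,255,255,120,120,120]

```text
time_s: 8.9
position: [0.4592, -0.3598, 0.2039]
ee_rot: [0.999, -0.033, 0.002, 0.001]
contact_force: [0.1, 0.0, -0.8]
width: 0.0263
grasp_force: 0.0
```

```bash
cat > bars.py <<'E'
from h import *
go(.4587,-.359,.118,-3.75)
c=read_camera('wrist'); save(c,'w2.png',k=1.2)
P=cloud(c); z=P[...,2]; im=c['pixels'].astype(int)
m=((z>.108)&(z<.15)&(im.min(-1)>100)).astype(np.uint8)
n,l,st,_=cv2.connectedComponentsWithStats(m)
for i in range(1,n):
    if st[i,4]>150:
        q=P[l==i]; t=q[q[:,2]>.13]; 
        if len(t)<50: t=q
        k=cv2.minAreaRect(t[:,:2].astype(np.float32)*1000); print(st[i],np.round(k[0],1),np.round(k[1],1),round(k[2],1),np.percentile(q[:,2],[10,50,90]).round(4))
E
python3 bars.py
```

```text
t 8.9 pos [ 0.4592 -0.3598  0.2039] yaw -3.82 tilt 0.24 F [ 0.1  0.  -0.8] w 0.0263 gf 0.0
  shares [-0.0041 -0.0047  0.4295] twistz -0.0008
[  56  188   65   62 2621] [ 469.1 -209.6] [14.5 36.3] 86.3 [0.1102 0.1117 0.1372]
[ 152  188   62   56 2835] [ 466.6 -284.9] [14.6 31.5] 86.6 [0.1102 0.1114 0.137 ]
[ 251  188   58   61 3201] [ 459.7 -360.2] [13.6 35.7] 86.4 [0.1102 0.1113 0.137 ]
```

View pics/w2.png

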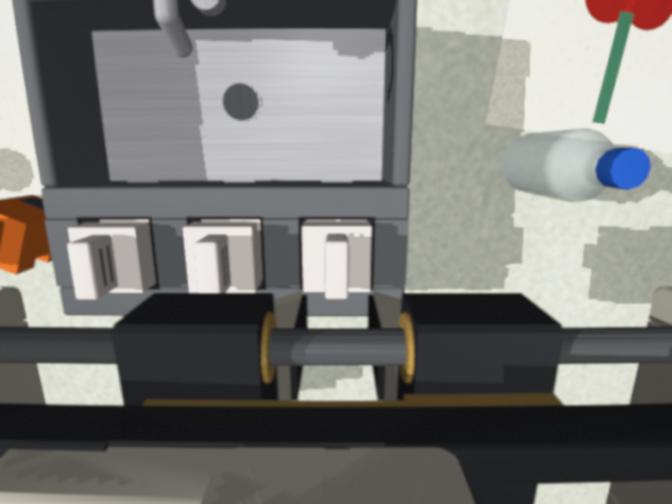

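>>> send_rows:
  twist:
    - [0,0,0]
    - [0,0,0]
    - [0,0,0]
    - [0,0,0]
    - [0,0,0]
    - [0,0,0]
    - [0,0,0]
    - [0,0,0]
    - [0,0,0]
    - [0,0,0]
    - [0,0,0]
    - [0,0,0]
  xyz:
    - [0,0,0]
    - [0,0,0]
    - [0,0,0.1]
    - [0,0,0.12]
    - [0,0,0.12]
    - [0,0,0.08]
    - [0,0,0.01]
    - [0,0,0]
    - [0,0,0]
    - [0,0,0]
    - [0,0,0]
    - [0,0,0]
  jaw: [120,120,120,120,120,120,120,255,255,255,255,255]
  squeeze: 25

```text
time_s: 10.45
position: [0.4582, -0.3593, 0.1162]
ee_rot: [0.999, -0.033, 0.0, 0.0]
contact_force: [-0.2, -0.6, 1.0]
width: 0.0137
grasp_force: 25.0
```

>>> send_rows:
  twist:
    - [0,0,0]
    - [0,0,0]
    - [0,0,0]
    - [0,0,0]
    - [0,0,0]
    - [0,0,0]
    - [0,0,0]
    - [0,0,0]
    - [0,0,0]
  xyz:
    - [0,0,-0.03]
    - [0,0,-0.06]
    - [0,0,-0.08]
    - [0,0,-0.1]
    - [0,0,-0.1]
    - [0,0,-0.1]
    - [0,0,-0.1]
    - [0,0,-0.05]
    - [0,0,0]
  jaw: [255,255,255,255,255,255,255,255,255]

```text
time_s: 11.58
position: [0.4584, -0.3593, 0.2409]
ee_rot: [0.999, -0.033, 0.001, 0.001]
contact_force: [0.1, 0.6, -1.7]
width: 0.0138
grasp_force: 25.0
```

Run:
```python
from h import *
go(.468,.40,.23,-3.4)
c=read_camera('top'); save(c,'t2.png',k=1.4)
P=cloud(c)
z=P[...,2];m=np.zeros((420,560),bool); m[185:235,135:192]=1; m&=(z>.057)&(z<.075); q=P[m]; print(cv2.minAreaRect(q[:,:2].astype(np.float32)*1000))
```

```text
t 11.57 pos [ 0.4584 -0.3593  0.2409] yaw -3.82 tilt 0.11 F [ 0.1  0.6 -1.7] w 0.0138 gf 25.0
  shares [-0.2049 -3.7912  0.0491] twistz -0.0046
((571.9191284179688, 332.2417907714844), (102.91841125488281, 99.6974868774414), 47.6511344909668)
```

>>> send_rows:
  twist:
    - [0,0,0]
    - [0,0,0]
    - [0,0,0]
    - [0,0,0]
    - [0,0,0]
    - [0,0,0]
    - [0,0,0]
    - [0,0,0]
    - [0,0,0]
    - [0,0,0]
    - [0,0,0]
    - [0,0,0]
    - [0,0,0]
    - [0,0,0]
    - [0,0,0]
    - [0,0,0]
    - [0,0,0]
    - [0,0,0]
    - [0,0,0]
    - [0,0,0]
  xyz:
    - [-0.01,-0.1,0]
    - [-0.01,-0.2,0]
    - [-0.01,-0.2,0]
    - [-0.01,-0.2,0]
    - [-0.01,-0.2,0]
    - [-0.01,-0.2,0]
    - [-0.01,-0.2,0]
    - [-0.01,-0.2,0]
    - [-0.01,-0.2,0]
    - [-0.01,-0.2,0]
    - [-0.01,-0.2,0]
    - [-0.01,-0.2,0]
    - [-0.01,-0.2,0]
    - [-0.01,-0.2,0]
    - [-0.01,-0.2,0]
    - [-0.01,-0.2,0]
    - [-0.01,-0.2,0]
    - [-0.01,-0.2,0]
    - [-0.01,-0.2,0]
    - [-0.01,-0.1,0]
  jaw: [255,255,255,255,255,255,255,255,255,255,255,255,255,255,255,255,255,255,255,255]

```text
time_s: 14.12
position: [0.4653, 0.4055, 0.2389]
ee_rot: [1.0, -0.031, -0.001, -0.0]
contact_force: [-1.0, 0.5, -1.7]
width: 0.0138
grasp_force: 25.0
```

```bash
cat > chk.py <<'E'
from h import *
x,y,z=map(float,sys.argv[1:4]); go(x,y,z,-3.4)
c=read_camera('wrist'); save(c,sys.argv[4],k=1.2)
E
python3 chk.py .468 .40 .076 w3.png
```

```text
t 14.12 pos [0.4653 0.4055 0.2389] yaw -3.56 tilt 0.12 F [-1.   0.5 -1.7] w 0.0138 gf 25.0
  shares [0.0167 0.0266 0.8146] twistz -0.0017
```

View pics/w3.png

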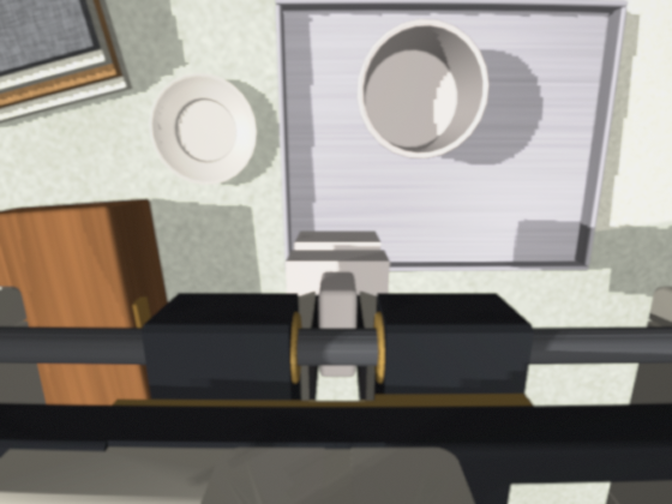

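Strainer c hangs upright in the grip. The tray is ahead, with its near corners at about (290,265) and (590,265), and the tub is at (423,88).

Run:
```python
from h import *
c=read_camera('wrist')
for u,v in ((287,266),(590,266),(281,5),(626,5)): print(plane(c,u/1.2,v/1.2,.025).round(4))
go(.468,.40,.077)
```

```text
[0.4267 0.4584 0.025 ]
[0.4094 0.1622 0.025 ]
[0.6533 0.4434 0.025 ]
[0.6394 0.1522 0.025 ]
t 14.22 pos [0.4648 0.406  0.2391] yaw -3.45 tilt 0.12 F [-0.5 -0.  -1. ] w 0.0139 gf 25.0
  shares [0.0193 0.0298 0.8104] twistz None
```

>>> send_rows:
  twist:
    - [0,0,0]
    - [0,0,0]
    - [0,0,0]
    - [0,0,0]
    - [0,0,0]
    - [0,0,0]
    - [0,0,0]
    - [0,0,0]
    - [0,0,0]
  xyz:
    - [0.025,0.005,0.05]
    - [0,0,0.12]
    - [0,0,0.15]
    - [0,0,0.15]
    - [0,0,0.15]
    - [0,0,0.1]
    - [0,0,0.06]
    - [0,0,0.03]
    - [0,0,0]
  jaw: [255,255,255,255,255,255,255,255,255]

```text
time_s: 15.35
position: [0.4738, 0.4008, 0.078]
ee_rot: [0.999, -0.033, 0.0, -0.0]
contact_force: [0.0, -0.2, -0.6]
width: 0.014
grasp_force: 25.0
```

>>> send_rows:
  twist:
    - [0,0,0]
    - [0,0,0]
    - [0,0,0]
    - [0,0,0]
  xyz:
    - [0,0,0.005]
    - [0,0,0.005]
    - [0,0,0.005]
    - [0,0,0]
  jaw: [255,255,255,255]

```text
time_s: 15.85
position: [0.4737, 0.4009, 0.0752]
ee_rot: [0.999, -0.033, 0.0, -0.0]
contact_force: [-0.0, 0.1, 1.7]
width: 0.014
grasp_force: 25.0
```

>>> send_rows:
  twist:
    - [0,0,0]
    - [0,0,0]
    - [0,0,0]
    - [0,0,0]
    - [0,0,0]
    - [0,0,0]
    - [0,0,0]
    - [0,0,0]
    - [0,0,0]
    - [0,0,0]
  xyz:
    - [0,0,0.004]
    - [0,0,0]
    - [0,0,0]
    - [0,0,0]
    - [0,0,0]
    - [0,0,-0.05]
    - [0,0,-0.15]
    - [0,0,-0.2]
    - [0,0,-0.2]
    - [0,0,-0.1]
  jaw: [255,120,120,120,120,120,120,120,120,120]

```text
time_s: 17.1
position: [0.4745, 0.4018, 0.2176]
ee_rot: [0.999, -0.033, 0.002, -0.002]
contact_force: [-0.4, -0.1, -0.2]
width: 0.0486
grasp_force: 0.0
```

```bash
python3 - <<'E'
from h import *
go(.465,-.2842,.21,-3.75)
E
python3 chk.py .465 -.2842 .21 w4.png
```

```text
t 17.1 pos [0.4745 0.4018 0.2176] yaw -3.81 tilt 0.27 F [-0.4 -0.1 -0.2] w 0.0486 gf 0.0
  shares [0.1804 3.4256 0.0278] twistz -0.0007
t 17.1 pos [0.4745 0.4018 0.2176] yaw -3.81 tilt 0.27 F [-0.4 -0.1 -0.2] w 0.0486 gf 0.0
  shares [0.1804 3.4256 0.0278] twistz -0.0046
```

View pics/w4.png

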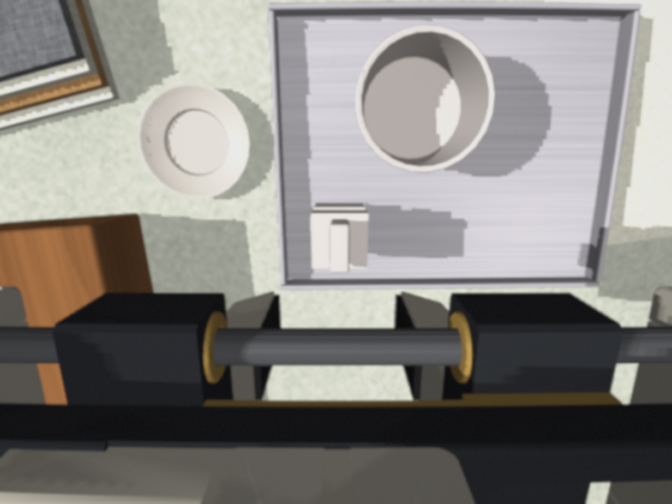

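Strainer c stands upright on the tray at (340,240). Next is strainer b.

>>> send_rows:
  twist:
    - [0,0,0]
    - [0,0,0]
    - [0,0,0]
    - [0,0,0]
    - [0,0,0]
    - [0,0,0]
    - [0,0,0]
    - [0,0,0]
    - [0,0,0]
    - [0,0,0]
    - [0,0,0]
    - [0,0,0]
    - [0,0,0]
    - [0,0,0]
    - [0,0,0]
    - [0,0,0]
    - [0,0,0]
    - [0,0,0]
    - [0,0,0]
  xyz:
    - [0.01,0.1,0]
    - [0.01,0.2,0]
    - [0.01,0.2,0]
    - [0.01,0.2,0]
    - [0.01,0.2,0]
    - [0.01,0.2,0]
    - [0.01,0.2,0]
    - [0.01,0.2,0]
    - [0.01,0.2,0]
    - [0.01,0.2,0]
    - [0.01,0.2,0]
    - [0.01,0.2,0]
    - [0.01,0.2,0]
    - [0.01,0.2,0]
    - [0.01,0.2,0]
    - [0.01,0.2,0]
    - [0.01,0.2,0]
    - [0.01,0.12,0]
    - [0,0,0]
  jaw: [120,120,120,120,120,120,120,120,120,120,120,120,120,120,120,120,120,120,120]

```text
time_s: 19.52
position: [0.4611, -0.2866, 0.2124]
ee_rot: [0.999, -0.036, -0.002, -0.0]
contact_force: [0.2, 0.3, 0.3]
width: 0.0487
grasp_force: 0.0
```

Run:
```python
from h import *
go(.4645,-.2846,.117,-3.75)
```

```text
t 19.52 pos [ 0.4611 -0.2866  0.2124] yaw -4.12 tilt 0.17 F [0.2 0.3 0.3] w 0.0487 gf 0.0
  shares [ 0.0177 -0.0113  0.4769] twistz -0.0041
```

>>> send_rows:
  twist:
    - [0,0,-0.004]
    - [0,0,0]
    - [0,0,0]
    - [0,0,0]
    - [0,0,0]
    - [0,0,0]
    - [0,0,0]
    - [0,0,0]
    - [0,0,0]
    - [0,0,0]
    - [0,0,0]
  xyz:
    - [0.01,-0.01,0.1]
    - [0,0,0.15]
    - [0,0,0.12]
    - [0,0,0.09]
    - [0,0,0.02]
    - [0,0,0]
    - [0,0,0]
    - [0,0,0]
    - [0,0,0]
    - [0,0,0]
    - [0,0,0]
  jaw: [120,120,120,120,120,120,255,255,255,255,255]

```text
time_s: 20.9
position: [0.4662, -0.2824, 0.1181]
ee_rot: [1.0, -0.03, 0.0, 0.0]
contact_force: [-0.1, -0.2, 1.0]
width: 0.0138
grasp_force: 25.0
```

>>> send_rows:
  twist:
    - [0,0,0]
    - [0,0,0]
    - [0,0,0]
    - [0,0,0]
    - [0,0,0]
    - [0,0,0]
    - [0,0,0]
    - [0,0,0]
    - [0,0,0]
  xyz:
    - [0,0,-0.03]
    - [0,0,-0.06]
    - [0,0,-0.08]
    - [0,0,-0.1]
    - [0,0,-0.1]
    - [0,0,-0.1]
    - [0,0,-0.1]
    - [0,0,-0.05]
    - [0,0,0]
  jaw: [255,255,255,255,255,255,255,255,255]

```text
time_s: 22.02
position: [0.4666, -0.2826, 0.2431]
ee_rot: [1.0, -0.03, 0.001, 0.0]
contact_force: [0.5, -1.1, -2.3]
width: 0.0141
grasp_force: 25.0
```

>>> send_rows:
  twist:
    - [0,0,0]
    - [0,0,0]
    - [0,0,0]
    - [0,0,0]
    - [0,0,0]
    - [0,0,0]
    - [0,0,0]
    - [0,0,0]
    - [0,0,0]
    - [0,0,0]
    - [0,0,0]
    - [0,0,0]
    - [0,0,0]
    - [0,0,0]
    - [0,0,0]
    - [0,0,0]
    - [0,0,0]
  xyz:
    - [-0.01,-0.1,0]
    - [-0.01,-0.2,0]
    - [-0.01,-0.2,0]
    - [-0.01,-0.2,0]
    - [-0.01,-0.2,0]
    - [-0.01,-0.2,0]
    - [-0.01,-0.2,0]
    - [-0.01,-0.2,0]
    - [-0.01,-0.2,0]
    - [-0.01,-0.2,0]
    - [-0.01,-0.2,0]
    - [-0.01,-0.2,0]
    - [-0.01,-0.2,0]
    - [-0.01,-0.2,0]
    - [-0.01,-0.2,0]
    - [-0.01,-0.08,0]
    - [0,0,0]
  jaw: [255,255,255,255,255,255,255,255,255,255,255,255,255,255,255,255,255]

```text
time_s: 24.15
position: [0.4684, 0.3155, 0.2411]
ee_rot: [1.0, -0.029, -0.001, 0.0]
contact_force: [-0.1, -0.2, -1.6]
width: 0.0137
grasp_force: 25.0
```

Run:
```python
from h import *
go(.466,.312,.079,-3.75)
```

```text
t 24.15 pos [0.4684 0.3155 0.2411] yaw -3.28 tilt 0.11 F [-0.1 -0.2 -1.6] w 0.0137 gf 25.0
  shares [-0.0097  0.0176  0.8106] twistz 0.0052
```

>>> send_rows:
  twist:
    - [0,0,0]
    - [0,0,0]
    - [0,0,0]
    - [0,0,0]
    - [0,0,0]
    - [0,0,0]
    - [0,0,0]
    - [0,0,0]
    - [0,0,0]
    - [0,0,0]
    - [0,0,0]
  xyz:
    - [-0.01,0.015,0.05]
    - [0,0,0.12]
    - [0,0,0.15]
    - [0,0,0.15]
    - [0,0,0.15]
    - [0,0,0.1]
    - [0,0,0.06]
    - [0,0,0.03]
    - [0,0,0.004]
    - [0,0,0.004]
    - [0,0,0]
  jaw: [255,255,255,255,255,255,255,255,255,255,255]

```text
time_s: 25.52
position: [0.4683, 0.312, 0.079]
ee_rot: [1.0, -0.03, 0.001, -0.0]
contact_force: [1.1, 0.2, -0.3]
width: 0.0138
grasp_force: 25.0
```

>>> send_rows:
  twist:
    - [0,0,0]
    - [0,0,0]
    - [0,0,0]
  xyz:
    - [0,0,0.006]
    - [0,0,0.006]
    - [0,0,0]
  jaw: [255,255,255]

```text
time_s: 25.9
position: [0.4683, 0.3118, 0.0771]
ee_rot: [1.0, -0.03, 0.0, -0.0]
contact_force: [-1.8, -2.4, 7.4]
width: 0.0136
grasp_force: 25.0
```

Contact made. Release, lift, and go back for a.

>>> send_rows:
  twist:
    - [0,0,0]
    - [0,0,0]
    - [0,0,0]
    - [0,0,0]
    - [0,0,0]
    - [0,0,0]
    - [0,0,0]
    - [0,0,0]
    - [0,0,0]
    - [0,0,0]
  xyz:
    - [0,0,-0.003]
    - [0,0,0]
    - [0,0,0]
    - [0,0,0]
    - [0,0,0]
    - [0,0,-0.05]
    - [0,0,-0.15]
    - [0,0,-0.2]
    - [0,0,-0.2]
    - [0,0,-0.1]
  jaw: [255,120,120,120,120,120,120,120,120,120]

```text
time_s: 27.15
position: [0.4689, 0.3126, 0.22]
ee_rot: [1.0, -0.03, 0.002, -0.001]
contact_force: [1.4, -0.8, -0.9]
width: 0.0489
grasp_force: 0.0
```

>>> send_rows:
  twist:
    - [0,0,0]
    - [0,0,0]
    - [0,0,0]
    - [0,0,0]
    - [0,0,0]
    - [0,0,0]
    - [0,0,0]
    - [0,0,0]
    - [0,0,0]
    - [0,0,0]
    - [0,0,0]
    - [0,0,0]
    - [0,0,0]
    - [0,0,0]
    - [0,0,0]
  xyz:
    - [0.01,0.1,0]
    - [0.01,0.2,0]
    - [0.01,0.2,0]
    - [0.01,0.2,0]
    - [0.01,0.2,0]
    - [0.01,0.2,0]
    - [0.01,0.2,0]
    - [0.01,0.2,0]
    - [0.01,0.2,0]
    - [0.01,0.2,0]
    - [0.01,0.2,0]
    - [0.01,0.2,0]
    - [0.01,0.2,0]
    - [0.01,0.1,0]
    - [0,0,0]
  jaw: [120,120,120,120,120,120,120,120,120,120,120,120,120,120,120]

```text
time_s: 29.02
position: [0.4623, -0.2114, 0.2153]
ee_rot: [0.999, -0.033, -0.001, 0.0]
contact_force: [-1.2, 0.3, -1.0]
width: 0.0487
grasp_force: 0.0
```

Run:
```python
from h import *
go(.469,-.2087,.118,-3.75)
```

```text
t 29.02 pos [ 0.4623 -0.2114  0.2153] yaw -3.73 tilt 0.14 F [-1.2  0.3 -1. ] w 0.0487 gf 0.0
  shares [ 0.0338 -0.0159  0.4866] twistz 0.0002
```

>>> send_rows:
  twist:
    - [0,0,0]
    - [0,0,0]
    - [0,0,0]
    - [0,0,0]
    - [0,0,0]
    - [0,0,0]
    - [0,0,0]
    - [0,0,0]
    - [0,0,0]
    - [0,0,0]
    - [0,0,0]
  xyz:
    - [0.028,-0.015,0.1]
    - [0,0,0.15]
    - [0,0,0.12]
    - [0,0,0.1]
    - [0,0,0.015]
    - [0,0,0]
    - [0,0,0]
    - [0,0,0]
    - [0,0,0]
    - [0,0,0]
    - [0,0,0]
  jaw: [120,120,120,120,120,120,255,255,255,255,255]

```text
time_s: 30.4
position: [0.4703, -0.2066, 0.1196]
ee_rot: [1.0, -0.03, 0.0, 0.0]
contact_force: [-0.2, -0.5, 0.4]
width: 0.0139
grasp_force: 25.0
```

>>> send_rows:
  twist:
    - [0,0,0]
    - [0,0,0]
    - [0,0,0]
    - [0,0,0]
    - [0,0,0]
    - [0,0,0]
    - [0,0,0]
    - [0,0,0]
    - [0,0,0]
  xyz:
    - [0,0,-0.03]
    - [0,0,-0.06]
    - [0,0,-0.08]
    - [0,0,-0.1]
    - [0,0,-0.1]
    - [0,0,-0.1]
    - [0,0,-0.1]
    - [0,0,-0.05]
    - [0,0,0]
  jaw: [255,255,255,255,255,255,255,255,255]

```text
time_s: 31.52
position: [0.4708, -0.2066, 0.2446]
ee_rot: [1.0, -0.03, 0.001, 0.0]
contact_force: [0.5, -0.4, -2.6]
width: 0.0143
grasp_force: 25.0
```

Run:
```python
from h import *
go(.462,.222,.24,-3.4)
```

```text
t 31.52 pos [ 0.4708 -0.2066  0.2446] yaw -3.45 tilt 0.12 F [ 0.5 -0.4 -2.6] w 0.0143 gf 25.0
  shares [-0.1729 -2.1365  0.0214] twistz -0.0006
```

>>> send_rows:
  twist:
    - [0,0,0]
    - [0,0,0]
    - [0,0,0]
    - [0,0,0]
    - [0,0,0]
    - [0,0,0]
    - [0,0,0]
    - [0,0,0]
    - [0,0,0]
    - [0,0,0]
    - [0,0,0]
    - [0,0,0]
    - [0,0,0]
  xyz:
    - [-0.015,-0.1,0]
    - [-0.015,-0.2,0]
    - [-0.015,-0.2,0]
    - [-0.015,-0.2,0]
    - [-0.015,-0.2,0]
    - [-0.015,-0.2,0]
    - [-0.015,-0.2,0]
    - [-0.015,-0.2,0]
    - [-0.015,-0.2,0]
    - [-0.015,-0.2,0]
    - [-0.015,-0.2,0]
    - [-0.01,-0.05,0]
    - [0,0,0]
  jaw: [255,255,255,255,255,255,255,255,255,255,255,255,255]

```text
time_s: 33.15
position: [0.4606, 0.225, 0.2427]
ee_rot: [1.0, -0.029, -0.001, 0.0]
contact_force: [-0.9, -0.3, -2.3]
width: 0.0137
grasp_force: 25.0
```

```bash
python3 chk.py .463 .222 .08 w5.png
```

```text
t 33.15 pos [0.4606 0.225  0.2427] yaw -3.37 tilt 0.1 F [-0.9 -0.3 -2.3] w 0.0137 gf 25.0
  shares [0.0142 0.0133 0.8136] twistz 0.0004
```

View pics/w5.png

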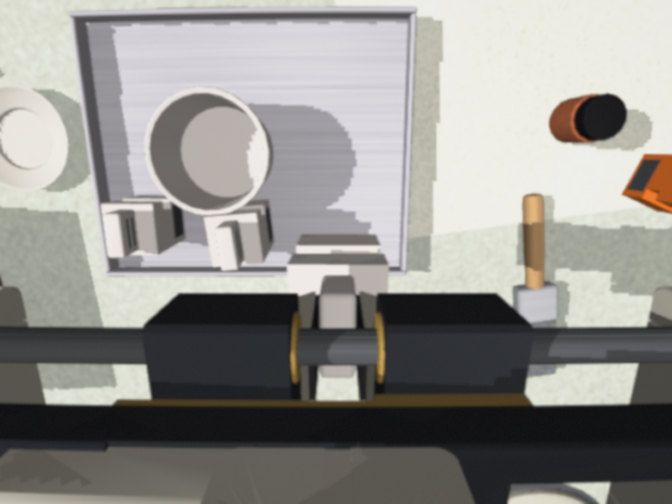

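The tub has been knocked nearer and now sits at (208,150), beside b at (235,235). Both placed strainers stand. I'll place a.

>>> send_rows:
  twist:
    - [0,0,0]
    - [0,0,0]
    - [0,0,0]
    - [0,0,0]
    - [0,0,0]
    - [0,0,0]
    - [0,0,0]
    - [0,0,0]
    - [0,0,0]
    - [0,0,0]
    - [0,0,0]
  xyz:
    - [0.01,0.025,0.05]
    - [0,0,0.12]
    - [0,0,0.15]
    - [0,0,0.15]
    - [0,0,0.15]
    - [0,0,0.1]
    - [0,0,0.06]
    - [0,0,0.03]
    - [0,0,0.006]
    - [0,0,0.004]
    - [0,0,0]
  jaw: [255,255,255,255,255,255,255,255,255,255,255]

```text
time_s: 34.58
position: [0.4634, 0.22, 0.0801]
ee_rot: [1.0, -0.03, 0.001, -0.0]
contact_force: [0.0, -0.3, -1.0]
width: 0.014
grasp_force: 25.0
```

>>> send_rows:
  twist:
    - [0,0,0]
    - [0,0,0]
  xyz:
    - [0,0,0.006]
    - [0,0,0]
  jaw: [255,255]

```text
time_s: 34.83
position: [0.4633, 0.2199, 0.0787]
ee_rot: [1.0, -0.03, 0.0, -0.0]
contact_force: [-0.5, -0.4, 0.2]
width: 0.0138
grasp_force: 25.0
```

>>> send_rows:
  twist:
    - [0,0,0]
    - [0,0,0]
    - [0,0,0]
    - [0,0,0]
    - [0,0,0]
    - [0,0,0]
    - [0,0,0]
    - [0,0,0]
    - [0,0,0]
    - [0,0,0]
    - [0,0,0]
    - [0,0,0]
  xyz:
    - [0,0,0.004]
    - [0,0,0]
    - [0,0,0]
    - [0,0,0]
    - [0,0,0]
    - [0,0,0]
    - [0,0,-0.05]
    - [0,0,-0.15]
    - [0,0,-0.2]
    - [0,0,-0.2]
    - [0,0,-0.2]
    - [0,0,-0.1]
  jaw: [255,255,120,120,120,120,120,120,120,120,120,120]

```text
time_s: 36.33
position: [0.4639, 0.2204, 0.2608]
ee_rot: [1.0, -0.03, 0.002, -0.001]
contact_force: [0.2, 0.1, -0.3]
width: 0.0483
grasp_force: 0.0
```

```bash
cat > look.py <<'E'
from h import *
c=read_camera('top'); save(c,sys.argv[1],(110,120,330,300),3.2)
P=cloud(c); z=P[...,2]; im=c['pixels'].astype(int)
def rep(n,x0,x1,y0,y1,z0,z1):
    m=(P[...,0]>x0)&(P[...,0]<x1)&(P[...,1]>y0)&(P[...,1]<y1)&(z>z0)&(z<z1)
    l=cv2.connectedComponentsWithStats(m.astype(np.uint8)); 
    for i in range(1,l[0]):
        if l[2][i,4]>25:
            q=P[l[1]==i]; k=cv2.minAreaRect(q[:,:2].astype(np.float32)*1000); print(n,l[2][i,4],np.round(k[0],1),np.round(k[1],1),round(k[2],1),'z',np.percentile(q[:,2],[5,50,95]).round(3))
rep('slim',.62,.78,-.12,.05,.118,.15)
rep('tubslice',.48,.64,.15,.45,.055,.075)
rep('bars',.42,.51,.15,.45,.085,.11)
go(.716,-.035,.24)
E
python3 look.py t3.png
```

```text
slim 71 [715.8 -34.5] [40.6 38.4] 0.6 z [0.12  0.129 0.135]
tubslice 41 [558.6 296.5] [66.3 14.6] 40.2 z [0.059 0.063 0.069]
t 36.38 pos [0.4648 0.221  0.2627] yaw -3.44 tilt 0.41 F [1.4 0.5 1.7] w 0.0489 gf 0.0
  shares [1.3298 1.2024 0.1185] twistz None
```

View pics/t3.png

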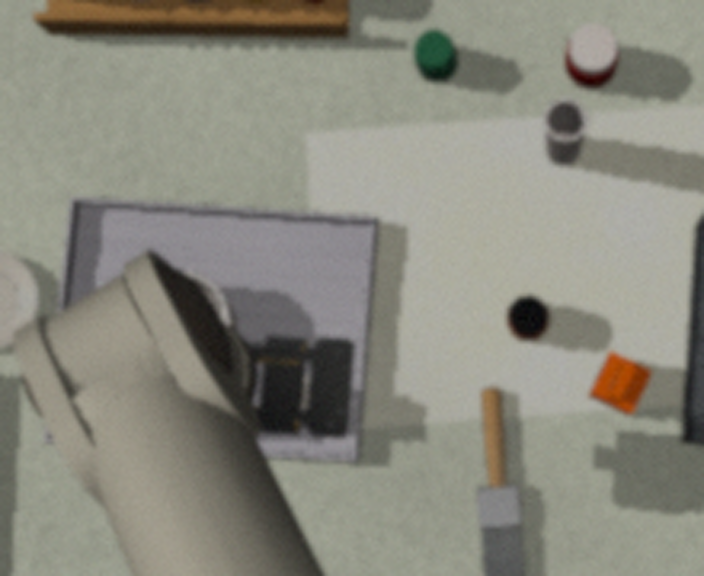

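>>> send_rows:
  twist:
    - [0,0,0]
    - [0,0,0]
    - [0,0,0]
    - [0,0,0]
    - [0,0,0]
    - [0,0,0]
    - [0,0,0]
    - [0,0,0]
    - [0,0,0]
    - [0,0,0]
    - [0,0,0]
    - [0,0,0]
  xyz:
    - [0.07,0.06,0]
    - [0.13,0.12,0]
    - [0.13,0.12,0]
    - [0.13,0.12,0]
    - [0.13,0.12,0]
    - [0.13,0.12,0]
    - [0.13,0.12,0]
    - [0.13,0.12,0]
    - [0.13,0.12,0]
    - [0.13,0.12,0]
    - [0.09,0.06,0]
    - [0,0,0]
  jaw: [20,20,20,20,20,20,20,20,20,20,20,20]

```text
time_s: 37.88
position: [0.7138, -0.0396, 0.2545]
ee_rot: [0.999, -0.032, -0.002, 0.001]
contact_force: [-0.3, 0.2, -0.5]
width: 0.0848
grasp_force: 0.0
```

```bash
cat > look2.py <<'E'
from h import *
c=read_camera('wrist'); save(c,'w6.png',k=1.2)
P=cloud(c); z=P[...,2]
m=(P[...,0]>.67)&(P[...,0]<.76)&(P[...,1]>-.09)&(P[...,1]<.02)&(z>.12)&(z<.14)
q=P[m]; print(m.sum()); k=cv2.minEnclosingCircle(q[:,:2].astype(np.float32)*1000); print(k, np.percentile(q[:,2],[5,50,95]))
go(.716,-.035,.085)
c=read_camera('top'); P=cloud(c); z=P[...,2]; save(c,'t4.png',(110,150,270,290),4)
m=(P[...,0]>.48)&(P[...,0]<.64)&(P[...,1]>.15)&(P[...,1]<.45)&(z>.055)&(z<.072)
n,l,st,_=cv2.connectedComponentsWithStats(m.astype(np.uint8)); i=1+st[1:,4].argmax(); q=P[l==i]
print('tub',len(q),cv2.minEnclosingCircle(q[:,:2].astype(np.float32)*1000),cv2.minAreaRect(q[:,:2].astype(np.float32)*1000))
m=(P[...,0]>.42)&(P[...,0]<.51)&(P[...,1]>.15)&(P[...,1]<.45)&(z>.085)&(z<.11)
n,l,st,_=cv2.connectedComponentsWithStats(m.astype(np.uint8))
for i in range(1,n):
    if st[i,4]>20: print('bar',st[i,4],P[l==i].mean(0).round(4))
E
python3 look2.py
```

```text
736
((718.4725952148438, -38.638954162597656), 20.756927490234375) [0.12197939 0.13059027 0.13187891]
t 37.92 pos [ 0.7132 -0.0375  0.255 ] yaw -3.57 tilt 0.2 F [-0.6  0.8  0.4] w 0.0843 gf 0.0
  shares [ 0.016  -0.0139  0.85  ] twistz None
tub 191 ((530.4724731445312, 329.2514343261719), 51.978275299072266) ((530.4659423828125, 329.0533447265625), (97.57568359375, 100.00813293457031), 0.4742467999458313)
bar 67 [0.4723 0.3993 0.0952]
bar 74 [0.4567 0.3125 0.0961]
bar 65 [0.4595 0.2198 0.095 ]
```

View pics/t4.png

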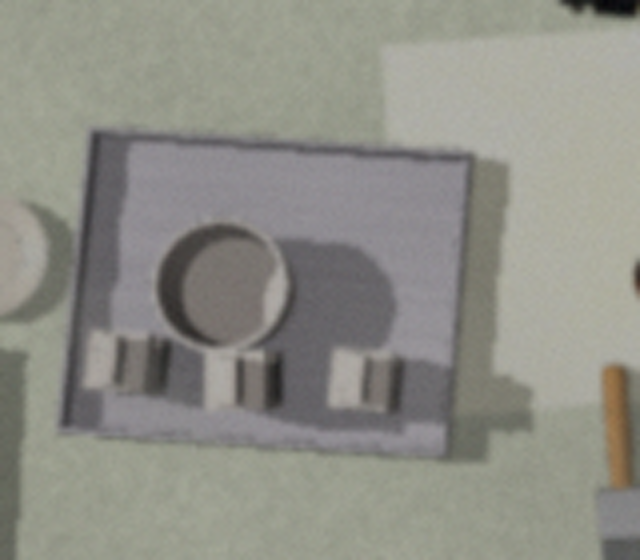

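All three strainers stand upright. The tub is at (222,287), touching b. The slim beaker has been measured at about (0.7175, -0.037), so I'll grasp it now.

>>> send_rows:
  twist:
    - [0,0,0]
    - [0,0,0]
    - [0,0,0]
    - [0,0,0]
    - [0,0,0]
    - [0,0,0]
    - [0,0,0]
    - [0,0,0]
    - [0,0,0]
  xyz:
    - [0.02,-0.003,0.05]
    - [0,0,0.12]
    - [0,0,0.15]
    - [0,0,0.15]
    - [0,0,0.15]
    - [0,0,0.12]
    - [0,0,0.08]
    - [0,0,0.03]
    - [0,0,0]
  jaw: [20,20,20,20,20,20,20,20,20]

```text
time_s: 39.1
position: [0.7181, -0.0352, 0.0877]
ee_rot: [1.0, -0.03, 0.0, -0.0]
contact_force: [-0.6, -0.6, 0.0]
width: 0.0847
grasp_force: 0.0
```

>>> send_rows:
  twist:
    - [0,0,0]
    - [0,0,0]
    - [0,0,0]
    - [0,0,0]
    - [0,0,0]
    - [0,0,0]
    - [0,0,0]
  xyz:
    - [0,0,0]
    - [0,0,0]
    - [0,0,0]
    - [0,0,0]
    - [0,0,0]
    - [0,0,0]
    - [0,0,0]
  jaw: [100,140,180,255,255,255,255]
  squeeze: 20

```text
time_s: 39.98
position: [0.718, -0.0355, 0.0875]
ee_rot: [1.0, -0.03, 0.0, 0.0]
contact_force: [0.6, -0.2, 0.7]
width: 0.0389
grasp_force: 20.0
```

>>> send_rows:
  twist:
    - [0,0,0]
    - [0,0,0]
    - [0,0,0]
    - [0,0,0]
    - [0,0,0]
    - [0,0,0]
    - [0,0,0]
    - [0,0,0]
  xyz:
    - [0,0,-0.04]
    - [0,0,-0.1]
    - [0,0,-0.12]
    - [0,0,-0.12]
    - [0,0,-0.12]
    - [0,0,-0.1]
    - [0,0,-0.1]
    - [0,0,0]
  jaw: [255,255,255,255,255,255,255,255]

```text
time_s: 40.98
position: [0.7194, -0.0354, 0.2303]
ee_rot: [1.0, -0.03, 0.002, -0.0]
contact_force: [0.6, -0.1, -1.0]
width: 0.0389
grasp_force: 20.0
```

Run:
```python
from h import *
go(.531,.328,.228,-3.4)
```

```text
t 40.98 pos [ 0.7194 -0.0354  0.2303] yaw -3.46 tilt 0.24 F [ 0.6 -0.1 -1. ] w 0.0389 gf 20.0
  shares [-1.0498 -1.7569  0.0071] twistz -0.0007
```

>>> send_rows:
  twist:
    - [0,0,0]
    - [0,0,0]
    - [0,0,0]
    - [0,0,0]
    - [0,0,0]
    - [0,0,0]
    - [0,0,0]
    - [0,0,0]
    - [0,0,0]
    - [0,0,0]
    - [0,0,0]
    - [0,0,0]
    - [0,0,0]
    - [0,0,0]
  xyz:
    - [-0.04,-0.07,0]
    - [-0.09,-0.15,0]
    - [-0.09,-0.15,0]
    - [-0.09,-0.15,0]
    - [-0.09,-0.15,0]
    - [-0.09,-0.15,0]
    - [-0.09,-0.15,0]
    - [-0.09,-0.15,0]
    - [-0.09,-0.15,0]
    - [-0.09,-0.15,0]
    - [-0.09,-0.15,0]
    - [-0.06,-0.1,0]
    - [-0.05,-0.09,0]
    - [0,0,0]
  jaw: [255,255,255,255,255,255,255,255,255,255,255,255,255,255]

```text
time_s: 42.72
position: [0.5275, 0.3308, 0.2269]
ee_rot: [1.0, -0.028, -0.001, -0.0]
contact_force: [0.1, -0.1, -1.2]
width: 0.0391
grasp_force: 20.0
```

Run:
```python
from h import *
go(.531,.328,.100,-3.4)
c=read_camera('wrist'); save(c,'w7.png',k=1.2)
c=read_camera('side'); save(c,'s7.png',(130,170,330,370),3)
```

```text
t 42.73 pos [0.5275 0.3308 0.2269] yaw -3.23 tilt 0.1 F [ 0.1 -0.1 -1.2] w 0.0391 gf 20.0
  shares [0.0191 0.013  0.6344] twistz 0.0019
```

View pics/s7.png

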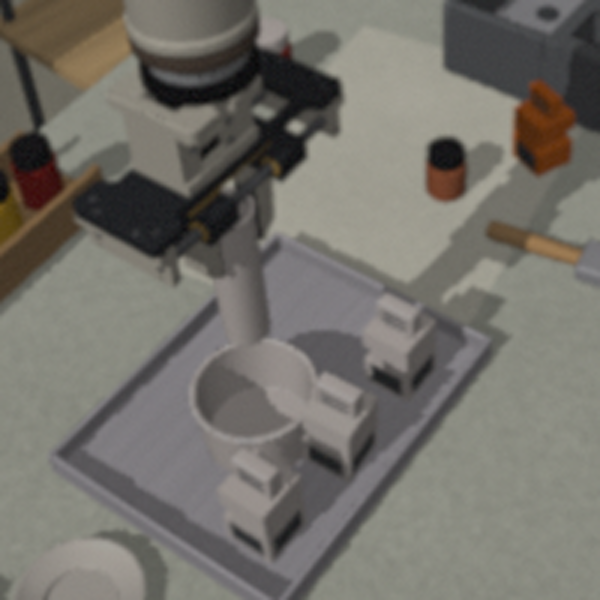

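View pics/w7.png

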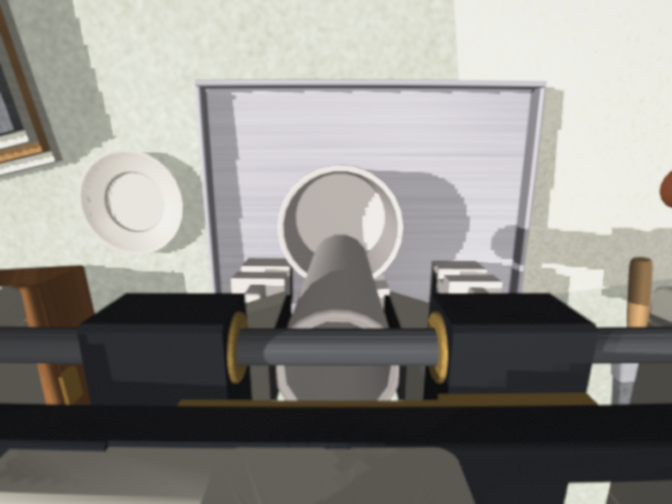

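Both views show the slim beaker upright and held over the tub, whose rim is centred at (341,227) in the wrist view. Checking the tub centre from that view.

Run:
```python
from h import *
c=read_camera('wrist')
P=cloud(c); z=P[...,2]
m=(P[...,0]>.47)&(P[...,0]<.62)&(P[...,1]>.26)&(P[...,1]<.40)&(z>.058)&(z<.07)
print(plane(c,279/1.2,225/1.2,.065),plane(c,403/1.2,225/1.2,.065),plane(c,341/1.2,166/1.2,.065))
q=P[m]; print(m.sum(),q[:,:2].min(0),q[:,:2].max(0))
go(.531,.328,.100,-3.4)
```

```text
[0.54233095 0.37281993 0.065     ] [0.53631946 0.27230519 0.065     ] [0.58608119 0.31989476 0.065     ]
1662 [0.48278765 0.27563094] [0.58495192 0.39972107]
t 42.88 pos [0.5303 0.3271 0.2272] yaw -3.55 tilt 0.07 F [-0.  -0.5 -0.1] w 0.0391 gf 20.0
  shares [ 0.0032 -0.0056  0.6359] twistz -0.0017
```

>>> send_rows:
  twist:
    - [0,0,0]
    - [0,0,0]
    - [0,0,0]
    - [0,0,0]
    - [0,0,0]
    - [0,0,0]
    - [0,0,0]
    - [0,0,0]
  xyz:
    - [0.02,0.015,0.05]
    - [0,0,0.1]
    - [0,0,0.13]
    - [0,0,0.13]
    - [0,0,0.1]
    - [0,0,0.08]
    - [0,0,0.04]
    - [0,0,0]
  jaw: [255,255,255,255,255,255,255,255]

```text
time_s: 43.88
position: [0.5333, 0.3253, 0.1012]
ee_rot: [1.0, -0.03, -0.0, 0.0]
contact_force: [0.6, -0.0, -0.6]
width: 0.0388
grasp_force: 20.0
```

>>> send_rows:
  twist:
    - [0,0,0]
    - [0,0,0]
    - [0,0,0]
  xyz:
    - [0,0,0.007]
    - [0,0,0.007]
    - [0,0,0]
  jaw: [255,255,255]

```text
time_s: 44.25
position: [0.5336, 0.3254, 0.0991]
ee_rot: [1.0, -0.03, 0.0, -0.0]
contact_force: [0.0, 0.9, -1.9]
width: 0.0388
grasp_force: 20.0
```

>>> send_rows:
  twist:
    - [0,0,0]
    - [0,0,0]
    - [0,0,0]
  xyz:
    - [0,0,0.007]
    - [0,0,0.005]
    - [0,0,0]
  jaw: [255,255,255]

```text
time_s: 44.62
position: [0.5335, 0.3253, 0.0965]
ee_rot: [1.0, -0.03, 0.0, -0.0]
contact_force: [0.1, -0.8, -0.2]
width: 0.039
grasp_force: 20.0
```

>>> send_rows:
  twist:
    - [0,0,0]
    - [0,0,0]
    - [0,0,0]
  xyz:
    - [0,0,0.005]
    - [0,0,0.005]
    - [0,0,0]
  jaw: [255,255,255]

```text
time_s: 45.0
position: [0.5343, 0.3254, 0.0963]
ee_rot: [1.0, -0.03, 0.001, -0.0]
contact_force: [-2.6, -2.0, 11.9]
width: 0.039
grasp_force: 20.0
```

Seated. Ease off a little, open gently, and rise.

>>> send_rows:
  twist:
    - [0,0,0]
    - [0,0,0]
    - [0,0,0]
    - [0,0,0]
    - [0,0,0]
    - [0,0,0]
    - [0,0,0]
    - [0,0,0]
    - [0,0,0]
    - [0,0,0]
    - [0,0,0]
    - [0,0,0]
    - [0,0,0]
    - [0,0,0]
    - [0,0,0]
    - [0,0,0]
    - [0,0,0]
  xyz:
    - [0,0,-0.005]
    - [0,0,0]
    - [0,0,0]
    - [0,0,0]
    - [0,0,0]
    - [0,0,0]
    - [0,0,-0.04]
    - [0,0,-0.1]
    - [0,0,-0.15]
    - [0,0,-0.2]
    - [0,0,-0.2]
    - [0,0,0]
    - [0.1,0.1,0]
    - [0.1,0.2,0]
    - [0.1,0.2,0]
    - [0,0.2,0]
    - [0,0.2,0]
  jaw: [255,130,110,90,70,60,60,60,60,60,60,60,60,60,60,60,60]

```text
time_s: 47.12
position: [0.5822, 0.1405, 0.2333]
ee_rot: [1.0, -0.03, -0.0, 0.0]
contact_force: [0.9, 0.1, -0.2]
width: 0.0703
grasp_force: 0.0
```

>>> send_rows:
  twist:
    - [0,0,0]
    - [0,0,0]
    - [0,0,0]
    - [0,0,0]
    - [0,0,0]
    - [0,0,0]
    - [0,0,0]
  xyz:
    - [0,0.2,0]
    - [0,0.2,0]
    - [0,0.2,0]
    - [0,0.2,0]
    - [0,0.1,0]
    - [0,0,0]
    - [0,0,0]
  jaw: [60,60,60,60,60,60,60]

```text
time_s: 48.0
position: [0.5716, -0.0361, 0.2335]
ee_rot: [1.0, -0.029, 0.0, -0.0]
contact_force: [-0.1, 0.5, -0.5]
width: 0.0703
grasp_force: 0.0
```

Run:
```python
from h import *
go(.5,0,.3)
c=read_camera('side'); a=c['pixels'][170:370,100:300,::-1]
t=read_camera('top'); b=t['pixels'][100:300,100:430,::-1]
cv2.imwrite('pics/fin.png',np.hstack([cv2.resize(a,(300,300)),cv2.resize(b,(495,300))]))
P=cloud(t); z=P[...,2]
def rep(n,x0,x1,y0,y1,z0,z1):
    m=(P[...,0]>x0)&(P[...,0]<x1)&(P[...,1]>y0)&(P[...,1]<y1)&(z>z0)&(z<z1); q=P[m]
    print(n,m.sum(),np.round(cv2.minEnclosingCircle(q[:,:2].astype(np.float32)*1000)[0],1),'zmed',np.median(q[:,2]).round(4)) if len(q) else print(n,0)
rep('slim',.49,.6,.25,.4,.12,.16); rep('tub',.47,.6,.26,.4,.057,.07)
rep('jara',.5,.58,-.04,.04,.03,.07); rep('jarc',.76,.84,-.1,-.02,.03,.08); rep('jarb',.76,.84,.05,.13,.03,.07); rep('orange',.44,.52,-.13,-.05,.03,.1)
```

```text
t 48.0 pos [ 0.5716 -0.0361  0.2335] yaw -3.38 tilt 0.06 F [-0.1  0.5 -0.5] w 0.0703 gf 0.0
  shares [-0.3681 -0.1593 -0.3325] twistz None
slim 89 [530.5 324.4] zmed 0.138
tub 242 [517.3 341.4] zmed 0.0638
jara 0
jarc 231 [801.3 -62.6] zmed 0.0631
jarb 144 [801.5  91.8] zmed 0.0537
orange 0
```

View pics/fin.png

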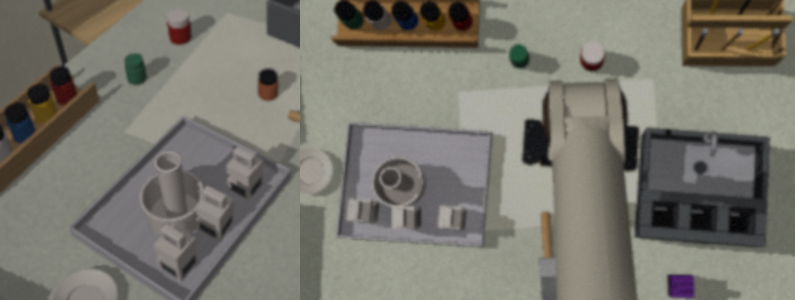

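The beaker stands upright inside the tub at (172,180) in the side view. All three strainers are upright on the tray, the bays are empty and the jars are unmoved. I'll hand in.

```bash
python3 -c "
from rig import order
print(order.close_job())"
```

```text
the job is handed in; nothing more can be done
None
```

The job is handed in: all three strainers stand upright on the tray and the slim beaker, the only one present, stands upright on the floor of the rinse tub. The bystanders I checked were in place, and it took about 48 s.

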